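Tighten the clipper rest's bolt with a T-key in short swings

ROBOT

A 6-joint arm with a two-finger parallel gripper is mounted at the origin on a cart in front of the work surface, level with it; the furniture and walls round the work are solid. World frame = base frame: x ahead of the robot, y to its left, z up, the work surface at z = 0. Lengths are in m, angles in degrees, forces in N, time in s.
With the tool pointing down it reaches from about 0.275 to 0.725 m from the base axis. Payload 15.9 kg.
Tool frame: the origin (TCP) lies between the finger pads; the fingertips stand 19 mm ahead of it and the grasp point (between the pads) is the TCP (env.tip_extent is the distance from the TCP to the fingertips, in m); z points along the fingers, y is the line along which they close (so a half turn about z gives the same grasp; the last joint's range is limited). The gripper opens to 85 mm and grips with 20 to 120 N. Pads are 22 mm wide; open, the fingers measure 114 mm over their backs; the gripper's body (76 mm by 85 mm) begins 54 mm behind the grasp point. The pads swing forward as they close: fully open they stand 13 mm farther back than shut.
Start: joints at [72.823, 12.198, -1.971, 75.831, 0, 90], TCP at [0.148, 0.478, 0.25] pointing down, gripper open.
Joint ranges: [-170.91, 170.91], [-42.67, 98.43], [-65.05, 77.54], [-120.47, 116.71], [-90, 82.35], [-180, 180]. Speed limits (degrees/s): [108.29, 108.29, 136.94, 147.25, 180, 180].

INTERFACE

Orientations are given as [roll, pitch, yaw] about the fixed x, y, z axes, in that order (R = Rz(yaw) Ry(pitch) Rx(roll)).
In Python, from bench import env gives the robot as it stands. The module is installed in compiled form; this text tells all that it offers.
- The arm moves only by the shell command python3 -m inch 'ROWS' [OPENING] [FORCE]. ROWS is JSON, a list of rows, each a list of 6 numbers: the shift along the world's x, y, z each as a share of 30 mm, from -1 to 1, then the turn, a rotation vector about the world's x, y, z each as a share of 0.08 rad, from -1 to 1. A call has 1 to 8 rows; each row shifts and turns the commanded pose from where the row before left it; what a row does not reach is not made up. A row lasts 1/8 s, in which the tool goes at most 62.5 mm and 10.7 degrees, less where a joint would pass 70% of its speed; a pose out of reach is approached as far as the arm can. A call with a number of a shift or a turn outside -1 to 1 is refused whole. A call with a gripper value outside its range is refused whole. OPENING is the opening, from 0 (shut) to 1 (fully open), set as the call begins (- or left out, the last holds). The fingers move at their own pace and stop on an object; FORCE is the grip in N (left out, the last holds). Time passes only in rows, so rows that do not move let the fingers close. It gives the time, the measured TCP pose, the force, the opening and the grip force at its end, in the units of the state.
- env.sense(): the state, without advancing time (a new reading comes with each control period).
- env.read_camera(name): name is "side" or "top" or "wrist"; returns the picture (384x512x3 uint8, blue, green, red); there is no depth.
- env.camera_params(name): a dict with "camera_matrix" (3x3 intrinsics, pixels), "cam_to_world" (4x4, takes a point from camera to world coordinates). Camera axes: x right, y down, z forward; pixel columns grow to the right and rows downward; lengths in m; the calibration is good to about 2 mm. The wrist camera is an equidistant fisheye: a pixel r from the principal point sees the ray r / f radians off the axis. A picture is of the moment at which its call begins: read the wrist's pose just before it. camera_params takes no time and is no camera call; for the wrist camera it gives the pose at the moment of the call.
- env.close_job(): hands the job in; it is judged then, once.
The state is a dict: "t": time; "joint_pos": joint angles; "joint_vel": joint speeds; "effort": joint torques, N m; "tcp_pos": TCP position; "tcp_rot": TCP orientation; "force": force on the tool from outside, world axes, zero at the start; "torque": the same for the moment, N m; "width": finger opening in m; "grip_force": force on a finger pad.
Only numpy, scipy, OpenCV 4.12 (cv2) and the standard library are available. Lean on these libraries where they do the work, as an engineer would, in place of code of your own. Each camera call takes 0.05 s, during which the arm holds its last target. There are 200 camera calls.

TASK

The bolt in the middle of the clipper rest has worked loose: take the T-handled key, set it gently over the bolt's hexagon head and tighten the bolt clockwise. The two cheeks block a full turn, so work in short swings, lifting the key off and setting it back for each, without forcing the bar against the cheeks, until the bolt clearly comes up firm; do not wrench it on past that. Then stand the key upright on the worktop, clear of the rest, and leave the other things where they are.

Things in the scene. Friction and masses are not known exactly. Their poses are not given: they have to be found in the camera images.
- rest: Clipper rest fixed to the worktop: aluminium base plate 100 (x) by 116 (y) by 10 mm with the bolt in its middle and an upright grey cheek along each y edge. Origin: centre of the underside, on the worktop; its z axis is the bolt's axis, up. The channel between the cheeks runs along its x axis.
- cheeks: The rest's two fixed cheeks (origin and axes as the rest's). Inner faces at y = +-41 mm; 12 mm thick, 92 mm long, tops 100 mm above the worktop, each with a 44 mm wide notch in the middle down to 66 mm. A seated key's bar meets them when turned about 0.80 rad either way from the rest's x axis. A key raised 20 mm is off the head, its bar still between the cheeks.
- seat (a joint): Wind-up of the stiff spring seat hidden under the bolt, rad: a measure of how firm the bolt is. It reads 0 while the bolt is loose (it then turns against friction of about 0.12 N m). Once the bolt comes up firm, turning on takes 0.16 N m plus 0.15 N m for every 0.1 rad that this grows. Tight: 0.10 or more under load (about 0.31 N m). Wrenched too far: 0.27. Let go, about 0.1 of it stays.
- bolt_top (a point): Centre of the top of the plain steel hexagon head, 37 mm above the worktop, on the bolt's axis; its x axis, through a corner of the head, turns with it; z up. Head: 24 mm over flats, 15 mm high, top 6 mm bevelled in to 19 mm over corners, on a round collar, radius 21 mm, whose top is 22 mm above the worktop. Clockwise from above tightens; it comes up firm after 1.5 to 2.5 rad, unknown beforehand.
- key_bar (a point): Middle of the cross bar of the loose dark steel T-key (about 0.3 kg), 58 mm above its lower rim: the place to grip. The bar lies along this point's x axis, 100 mm long, 14 wide, 16 high; z up. Below it a stem 16 mm thick leads to the socket tube, 39 mm wide, 24 mm high. The key starts standing upright on the worktop. Seated on the bolt, this point is 80 mm above the worktop.
- key_mouth (a point): Centre of the lower rim of the key's socket, on the key's axis, 58 mm below key_bar. The hexagon socket is 26 mm over flats, 20 mm deep, two of its corners in line with the bar: it goes on where the bar's direction and a head corner agree within 0.15 rad, so every 60 degrees. Seated, the rim stands on the collar, 15 mm below bolt_top.
- clipper: Black hair clipper lying loose on the worktop beyond the work, 44 x 182 x 35 mm; leave alone.
- guard_3: Small dark comb guard lying near the front edge, 43 x 44 x 14 mm; leave alone.
- guard_4: Second such comb guard beside it; leave alone.
- cologne: Clear bottle with a white cap standing beyond the work, 33 x 45 x 104 mm; leave alone.
Not all that is in view belongs to the job. Leave any blue look-alike of the part that bears key_bar alone.

How it is judged:
By the outcome, as a careful person would: the job done as asked, in the order asked, and still so for the second after the job is handed in, with the robot touching nothing.
It also fails if it takes over 72 s, if anything falls off the work surface, if the arm or the gripper's body presses on something with over 40 N, if the wrist force passes 120 N, or if a joint passes its speed limit or range.

## Working session

There is one attempt and no reset: what is moved stays moved. The work goes in short steps, Python scripts to look and compute and a shell command to move; the robot and the scene stay as the last step left them, time stands still between calls to the robot, and variables do not carry over. Pictures are saved under pics/ and viewed, at most 10 in all, crops included, and the job is handed in when it is done.

```bash
mkdir -p pics
cat > h.py <<'E'
import numpy as np, cv2
from bench import env
def snap(cam,name):
    P=env.camera_params(cam); im=env.read_camera(cam); cv2.imwrite(f'pics/{name}.png',im); return im,P
def ray(P,u,v,fish=False):
    K=np.array(P['camera_matrix']);T=np.array(P['cam_to_world'])
    a=np.array([(u-K[0,2])/K[0,0],(v-K[1,2])/K[1,1]])
    if fish:
        r=np.linalg.norm(a); d=np.r_[a/r*np.sin(r),np.cos(r)] if r>1e-9 else np.array([0,0,1.])
    else: d=np.r_[a,1]
    return T[:3,3],T[:3,:3]@d
def onz(P,u,v,z,fish=False):
    o,d=ray(P,u,v,fish); return o+d*(z-o[2])/d[2]
def proj(P,p,fish=False):
    K=np.array(P['camera_matrix']);T=np.array(P['cam_to_world'])
    c=T[:3,:3].T@(np.array(p)-T[:3,3])
    if fish:
        r=np.hypot(c[0],c[1]);th=np.arctan2(r,c[2]);a=c[:2]/max(r,1e-9)*th
    else: a=c[:2]/c[2]
    return K[0,0]*a[0]+K[0,2],K[1,1]*a[1]+K[1,2]
E
python3 - <<'E'
from h import *
a,P=snap('top','t0');b,Q=snap('side','s0')
print(P,Q,env.sense())
cv2.imwrite('pics/ts0.png',np.vstack([cv2.resize(a,(800,600))]))
cv2.imwrite('pics/ss0.png',cv2.resize(b,(800,600)))
E
```

```text
{'camera_matrix': array([[487.75445175,   0.        , 259.11619802],
       [  0.        , 487.75445175, 195.72668033],
       [  0.        ,   0.        ,   1.        ]]), 'cam_to_world': array([[-0.01876874, -0.99550384,  0.09284304,  0.48539525],
       [-0.99938224,  0.02143901,  0.02784782, -0.13254761],
       [-0.02971307, -0.09226302, -0.99529125,  1.14468688],
       [ 0.        ,  0.        ,  0.        ,  1.        ]])} {'camera_matrix': array([[425.36422118,   0.        , 250.38670164],
       [  0.        , 425.36422118, 186.34460409],
       [  0.        ,   0.        ,   1.        ]]), 'cam_to_world': array([[ 0.83011611, -0.32958351,  0.44975767,  0.14878213],
       [-0.55758369, -0.4946725 ,  0.66663299, -0.74892406],
       [ 0.0027715 , -0.80416032, -0.594406  ,  0.59759248],
       [ 0.        ,  0.        ,  0.        ,  1.        ]])} {'t': 0.1, 'joint_pos': array([ 7.28241225e+01,  1.22205522e+01, -2.00211206e+00,  7.58309182e+01,
       -1.00269604e-03,  9.00012751e+01]), 'joint_vel': array([ 0.00929212,  0.0203043 ,  0.11411939, -0.09261333,  0.05000523,
       -0.02389658]), 'effort': array([-3.34607580e-05, -6.87247109e+01,  4.87806737e+01,  1.22044797e-02,
       -8.89106150e-05, -2.60186300e-05]), 'tcp_pos': array([0.14757928, 0.47744558, 0.24989567]), 'tcp_rot': array([-1.79946418e+02,  1.00388804e-03,  1.62822848e+02]), 'force': array([-0.26999416,  0.84097171, -0.12833314]), 'torque': array([ 0.01926847, -0.01810329, -0.01016068]), 'grip_force': 0.0, 'width': 0.08531768522556052}
```

View pics/ts0.png

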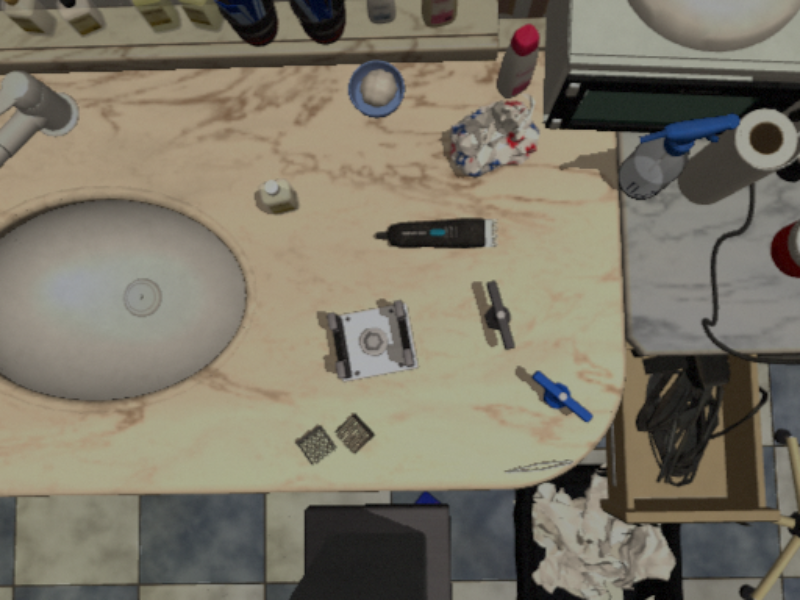

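View pics/ss0.png

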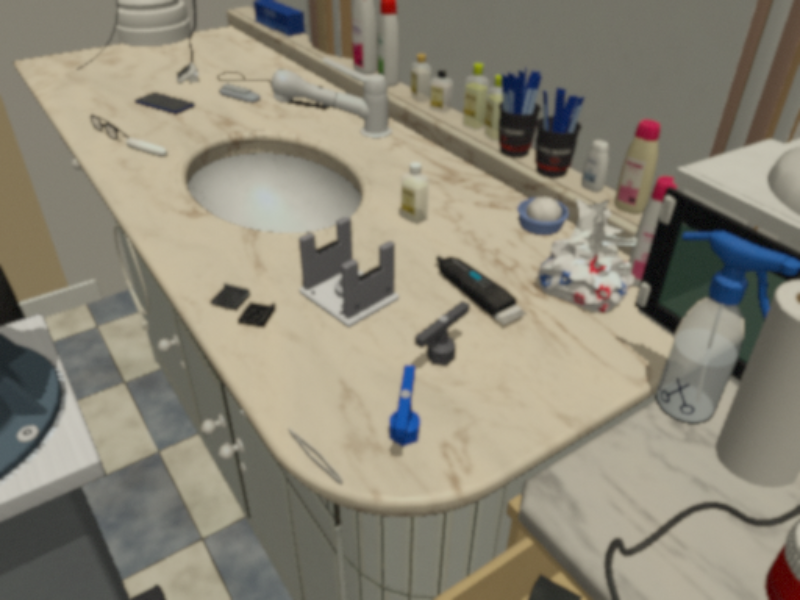

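The top view shows the T-keys and the rest. What could be taken for the key (800×600 top view):
- dark T-key at (500,315)
- blue look-alike at (560,395)
- black clipper at (440,233)

I choose the dark one. The rest's bolt is at (373,342).

Run:
```python
from h import *
a=cv2.imread('pics/t0.png');P=env.camera_params('top')
g=a.max(2)
# key
m=np.zeros_like(g);m[172:230,295:340]=(g[172:230,295:340]<75)
n,l,s,c=cv2.connectedComponentsWithStats(m)
i=1+np.argmax(s[1:,4]);print(s[i],c[i])
ys,xs=np.where(l==i)
r=cv2.minAreaRect(np.c_[xs,ys].astype(np.float32));print(r)
for e in [(491,283),(511,348),(501,315.5)]: print('key',onz(P,e[0]*.64,e[1]*.64,.066))
print('bolt',onz(P,373*.64,342*.64,.037))
for e in [(337,381),(418,371),(330,312),(404,302)]: print('plate/cheek',onz(P,e[0]*.64,e[1]*.64,.01))
k=cv2.resize(a[170:260,200:345],None,fx=5.5,fy=5.5,interpolation=cv2.INTER_CUBIC)
k=cv2.convertScaleAbs(k,alpha=1.4,beta=10);cv2.imwrite('pics/crop1.png',k)
```

```text
[310 180  18  43 305] [318.01639344 201.43934426]
((317.4897766113281, 201.41294860839844), (43.11442184448242, 15.247782707214355), 83.2901611328125)
key [ 0.61595079 -0.22541611  0.066     ]
key [ 0.52312504 -0.25081552  0.066     ]
key [ 0.56933725 -0.23817073  0.066     ]
bolt [ 0.53684187 -0.05415946  0.037     ]
plate/cheek [0.48122175 0.00220059 0.01      ]
plate/cheek [ 0.49374185 -0.11845875  0.01      ]
plate/cheek [0.5843606  0.01164104 0.01      ]
plate/cheek [ 0.59701458 -0.09960649  0.01      ]
```

View pics/crop1.png

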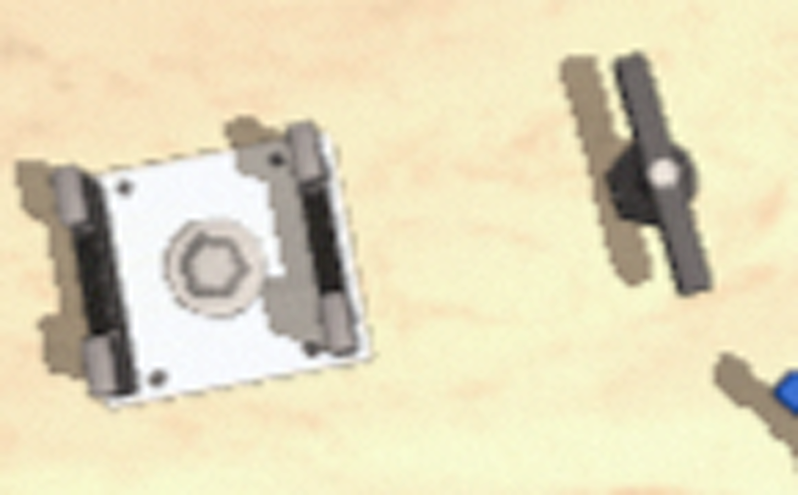

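The crop shows the dark grey key standing upright, with its bar from (632,55) to (694,290) and its hub at (663,172). That gives about (0.569,-0.238), with the bar at about 15° yaw. The bolt's hexagon is at (214,266), or (0.537,-0.054), and the rest's yaw is about 9°. I'll go above the bolt first for a look with the wrist camera.

```bash
python3 -m inch '[[0.6,-1,0,0,0,0],[0.6,-1,0,0,0,0],[0.6,-1,0,0,0,0],[0.6,-1,0,0,0,0]]'; python3 -c "
from h import *;print(env.sense()['joint_pos'])"
```

```text
t: 0.6
tcp_pos: [0.22, 0.3565, 0.2501]
tcp_rot: [-180.0, -0.0, 162.8]
force: [-0.1, 0.1, 0.6]
width: 0.0853
grip_force: 0.0
[ 5.83271070e+01  2.69459288e+00 -1.30140745e+01  7.43174399e+01
 -6.10339711e-04  7.54937453e+01]
```

```bash
python3 -m inch '[[0.75,-1,0,0,0,0],[0.75,-1,0,0,0,0],[0.75,-1,0,0,0,0],[0.75,-1,0,0,0,0],[0.75,-1,0,0,0,0],[0.75,-1,0,0,0,0],[0.75,-1,0,0,0,0],[0.75,-1,0,0,0,0]]'; python3 -m inch '[[0.75,-1,0,0,0,0.7],[0.75,-1,0,0,0,0.7],[0.75,-1,0,0,0,0.7],[0.75,-1,0,0,0,0.7],[0.75,-1,0,0,0,0.7],[0,0,0,0,0,0],[0,0,0,0,0,0]]'
python3 - <<'E'
from h import *
im,P=snap('wrist','w1')
print(P, proj(P,[.537,-.054,.037],True), proj(P,[.569,-.238,.066],True))
E
```

```text
t: 1.6
tcp_pos: [0.4001, 0.1165, 0.2501]
tcp_rot: [-180.0, -0.0, 162.8]
force: [1.4, 0.1, -0.1]
width: 0.0855
grip_force: 0.0
t: 2.48
tcp_pos: [0.5118, -0.0321, 0.25]
tcp_rot: [180.0, -0.1, 178.8]
force: [0.1, 0.1, -0.0]
width: 0.0854
grip_force: 0.0
{'camera_matrix': array([[297.31863964,   0.        , 255.53759872],
       [  0.        , 297.31863964, 186.63498357],
       [  0.        ,   0.        ,   1.        ]]), 'cam_to_world': array([[ 2.00450665e-02,  9.47607688e-01,  3.18806941e-01,
         4.28704585e-01],
       [ 9.99799074e-01, -1.90267696e-02, -6.30828740e-03,
        -2.99027019e-02],
       [ 8.80845713e-05,  3.18869334e-01, -9.47798681e-01,
         3.74133876e-01],
       [ 0.00000000e+00,  0.00000000e+00,  0.00000000e+00,
         1.00000000e+00]])} (np.float64(237.1365589328288), np.float64(182.92852113361582)) (np.float64(93.83743524459854), np.float64(217.08121311349007))
```

View pics/w1.png

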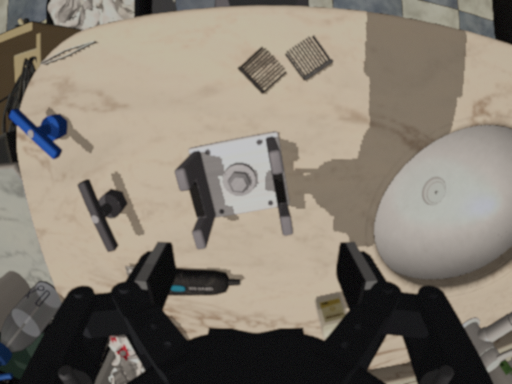

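The wrist view agrees with the top view: bolt at (240,180) against (237,183) predicted, and mid-bar at (98,214) against (94,217) predicted. I'll go closer for the head's corner angle.

```bash
python3 -m inch '[[0.4,-0.2,-0.9,0,0,0],[0.4,-0.2,-0.9,0,0,0],[0.4,-0.2,-0.9,0,0,0],[0,-0.2,-0.9,0,0,0],[0,0,0,0,0,0],[0,0,0,0,0,0]]'
python3 - <<'E'
from h import *
im,P=snap('wrist','w2')
u,v=map(int,proj(P,[.537,-.054,.037],True));print(u,v)
c=im[v-40:v+40,u-50:u+50]
cv2.imwrite('pics/crop2.png',cv2.resize(c,None,fx=7,fy=7,interpolation=cv2.INTER_CUBIC))
for p in [(u-50,v-40)]:print(onz(P,*p,.037,True))
E
```

```text
t: 3.28
tcp_pos: [0.5483, -0.0558, 0.1436]
tcp_rot: [-180.0, 0.1, 178.9]
force: [0.6, -0.0, 0.4]
width: 0.0857
grip_force: 0.0
256 179
[ 0.50264493 -0.09348758  0.037     ]
```

View pics/crop2.png

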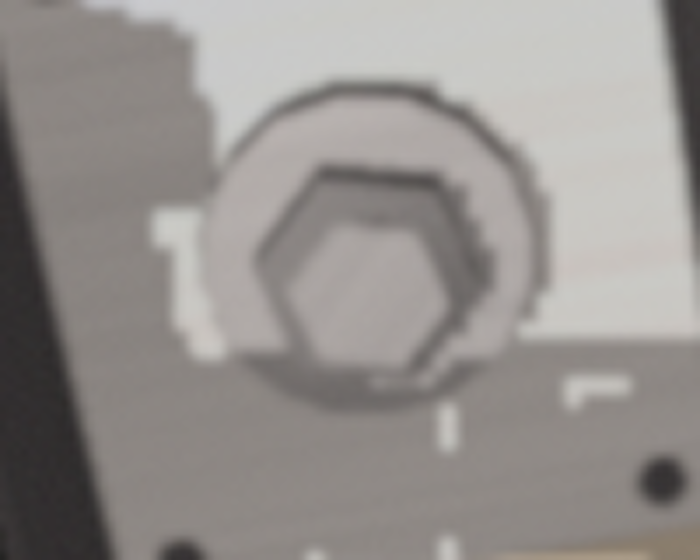

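Run:
```python
from h import *
P=env.camera_params('wrist')
f=lambda x,y,z:onz(P,206+(x-3)/7,139+(y-3)/7,z,True)
top=np.array([f(x,y,.037) for x,y in [(338,225),(415,222),(450,295),(408,368),(315,365),(283,290)]])
c=top.mean(0);print('top c',c)
for p in top: d=p-c;print(np.hypot(d[0],d[1])*1e3,np.degrees(np.arctan2(d[1],d[0]))%60)
for x,y in [(322,168),(442,175),(492,275),(255,262)]:
    d=f(x,y,.031)-c;print('out',np.hypot(d[0],d[1])*1e3,np.degrees(np.arctan2(d[1],d[0]))%60)
q=np.array([f(x,y,.022) for x,y in [(203,260),(545,235),(370,85),(355,410)]]);print('collar',(q[0]+q[1])/2,(q[2]+q[3])/2)
a,b=f(662,480,.01),f(182,555,.01);d=a-b;print('rest yaw',np.degrees(np.arctan2(-d[0],d[1])),np.linalg.norm(d))
# key from w1-like: current view
```

```text
top c [ 0.53842366 -0.0529828   0.037     ]
9.109123773053017 21.456578721654694
10.289058098395744 27.46896289533032
9.527755818505232 28.712296866783916
10.20633713149263 26.452381498294248
10.678966006915692 23.2605713692897
9.913771290695166 25.62005222408233
out 14.696523587616829 20.44155289266618
out 15.498212545079518 24.849434594200886
out 14.816329213193574 31.110184858239847
out 13.570355722087852 19.710712489451353
collar [ 0.53708552 -0.05213661  0.022     ] [ 0.53756043 -0.05355874  0.022     ]
rest yaw 8.518036255261007 0.06600606180906023
```

The head's corners lie at 25° (mod 60°), the rest's yaw is about 9° and the bolt is at (0.538,-0.053). Sizes check: the top's corner radius is about 9.9 mm against 9.5. Now to above the key.

```bash
python3 -m inch '[[0.1,-0.87,0,0,0,0.51],[0.1,-0.87,0,0,0,0.51],[0.1,-0.87,0,0,0,0.51],[0.1,-0.87,0,0,0,0.51],[0.1,-0.87,0,0,0,0.51],[0.1,-0.87,0,0,0,0.51],[0.1,-0.87,0,0,0,0.51],[0,0,0,0,0,0]]'; python3 -m inch '[[0,0,0,0,0,0]]'
python3 - <<'E'
from h import *
im,P=snap('wrist','w3')
u,v=map(int,proj(P,[.569,-.238,.066],True));print(u,v)
x0,y0=u-90,v-70
cv2.imwrite('pics/crop3.png',cv2.resize(im[y0:y0+140,x0:x0+180],None,fx=4,fy=4,interpolation=cv2.INTER_CUBIC));print(x0,y0)
E
```

```text
t: 4.32
tcp_pos: [0.5696, -0.2403, 0.1434]
tcp_rot: [-179.9, 0.1, -164.8]
force: [0.1, 0.1, 0.2]
width: 0.0852
grip_force: 0.0
t: 4.45
tcp_pos: [0.5694, -0.2384, 0.143]
tcp_rot: [-180.0, 0.0, -164.8]
force: [0.6, -0.0, -0.3]
width: 0.0853
grip_force: 0.0
255 205
165 135
```

View pics/crop3.png

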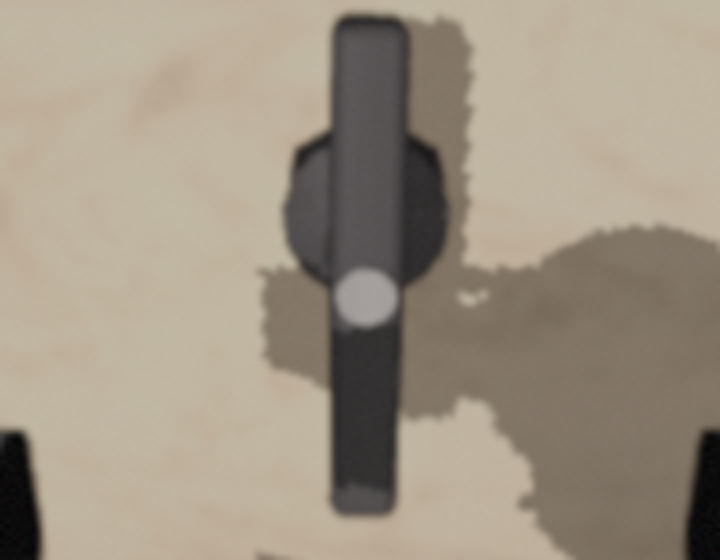

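The key's bar runs vertically from (371,18) to (364,490), with its hub disc at (367,297). It's the dark one, upright between the open fingers.

Run:
```python
from h import *
P=env.camera_params('wrist')
f=lambda x,y,z:onz(P,165+(x-1.5)/4,135+(y-1.5)/4,z,True)
h=f(367,297,.066);a=f(371,20,.066);b=f(364,488,.066);d=b-a
print(h,(a+b)/2,np.linalg.norm(d),np.degrees(np.arctan2(d[1],d[0])))
```

```text
[ 0.57095553 -0.23636043  0.066     ] [ 0.56618465 -0.23761317  0.066     ] 0.09231444247226867 14.53025874052177
```

```bash
python3 -m inch '[[0.03,0.07,-0.8,0,0,0],[0,0,-0.8,0,0,0],[0,0,-0.8,0,0,0],[0,0,-0.43,0,0,0],[0,0,0,0,0,0],[0,0,0,0,0,0]]'; python3 -m inch '[[0,0,0,0,0,0],[0,0,0,0,0,0],[0,0,0,0,0,0],[0,0,0,0,0,0],[0,0,0,0,0,0],[0,0,0,0,0,0]]' 0 100;  python3 -m inch '[[0,0,0,0,0,0],[0,0,0,0,0,0],[0,0,0,0,0,0]]'
```

```text
t: 5.25
tcp_pos: [0.5706, -0.2369, 0.0585]
tcp_rot: [-180.0, 0.1, -164.8]
force: [0.4, 0.1, 0.5]
width: 0.0856
grip_force: 0.0
t: 6.0
tcp_pos: [0.5703, -0.2371, 0.0577]
tcp_rot: [-180.0, 0.0, -164.8]
force: [-0.0, -1.7, 4.9]
width: 0.0126
grip_force: 98.4
t: 6.38
tcp_pos: [0.5702, -0.2371, 0.0576]
tcp_rot: [-180.0, 0.0, -164.8]
force: [0.8, -2.8, 5.3]
width: 0.0126
grip_force: 98.7
```

```bash
python3 -m inch '[[0,0,0.5,0,0,0],[0,0,0.9,0,0,0],[0,0,0.9,0,0,0],[0,0,0.9,0,0,0],[0,0,0.9,0,0,0]]';python3 -m inch '[[-0.15,0.87,0,0,0,0.31],[-0.15,0.87,0,0,0,0.31],[-0.15,0.87,0,0,0,0.31],[-0.15,0.87,0,0,0,0.31],[-0.15,0.87,0,0,0,0.31],[-0.16,0.87,0,0,0,0.31],[-0.16,0.9,0,0,0,0.31],[0,0,0,0,0,0]]'; python3 -m inch '[[0,0,0,0,0,0],[0,0,0,0,0,0]]'
python3 - <<'E'
from h import *
im,P=snap('wrist','w4');print(env.sense()['torque'])
u,v=map(int,proj(P,[.538,-.053,.188],True));print(u,v)
x0,y0=u-100,max(v-150,0)
cv2.imwrite('pics/crop4.png',cv2.resize(im[y0:y0+190,x0:x0+200],None,fx=3,fy=3,interpolation=cv2.INTER_CUBIC));print(x0,y0)
E
```

```text
t: 7.0
tcp_pos: [0.5697, -0.2365, 0.1818]
tcp_rot: [180.0, -0.0, -164.8]
force: [0.3, 0.1, -2.9]
width: 0.0125
grip_force: 97.8
t: 8.0
tcp_pos: [0.5374, -0.0517, 0.181]
tcp_rot: [180.0, -0.0, -154.7]
force: [0.1, -1.3, -2.2]
width: 0.0125
grip_force: 98.3
t: 8.25
tcp_pos: [0.538, -0.054, 0.1805]
tcp_rot: [-180.0, -0.0, -154.9]
force: [1.1, 0.1, -2.6]
width: 0.0125
grip_force: 98.3
[-0.01765791 -0.00985349 -0.06026043]
255 274
155 124
```

View pics/crop4.png

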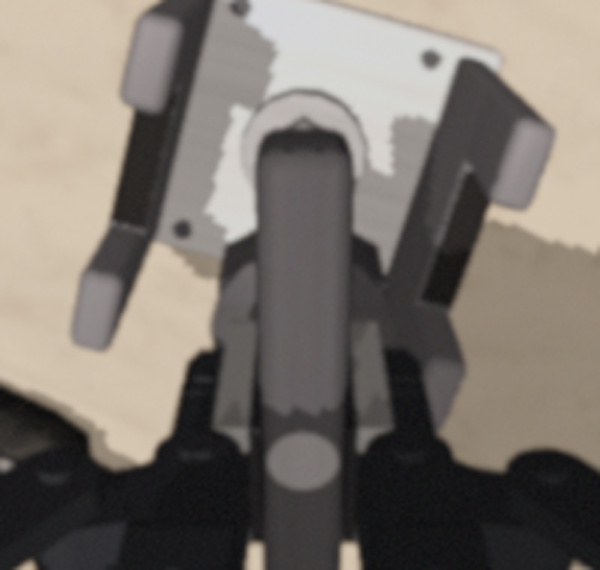

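The key hangs square in the grip, with its hub at (303,460). A head corner shows at (303,118), in line with the bar. Checking the hub offset, then going down between the cheeks to just above the head.

```bash
python3 - <<'E'
from h import *
P=env.camera_params('wrist');print(onz(P,155+302/3,124+459/3,.1885,True),onz(P,155+302/3,124+117/3,.037,True))
E
python3 -m inch '[[0,0.03,-0.9,0,0,0],[0,0,-0.9,0,0,0],[0,0,-0.8,0,0,0],[0,0,0,0,0,0],[0,0,0,0,0,0]]'
```

```text
[ 0.53898062 -0.05235097  0.1885    ] [ 0.52327845 -0.05972803  0.037     ]
t: 8.93
tcp_pos: [0.5384, -0.0527, 0.1033]
tcp_rot: [-180.0, 0.0, -154.8]
force: [0.7, -0.4, -1.5]
width: 0.0124
grip_force: 98.1
```

```bash
python3 -m inch '[[-0.02,-0.02,-0.15,0,0,0],[0,0,-0.15,0,0,0],[0,0,-0.1,0,0,0],[0,0,0,0,0,0]]';python3 -m inch '[[0,0,-0.1,0,0,0],[0,0,-0.1,0,0,0],[0,0,0,0,0,0]]'
```

```text
t: 9.43
tcp_pos: [0.5372, -0.053, 0.0902]
tcp_rot: [180.0, -0.0, -154.8]
force: [0.1, 0.5, -1.8]
width: 0.0124
grip_force: 98.1
t: 9.8
tcp_pos: [0.5372, -0.053, 0.0841]
tcp_rot: [180.0, -0.0, -154.8]
force: [0.1, 0.4, -3.8]
width: 0.012
grip_force: 97.9
```

```bash
python3 -m inch '[[0,0,-0.07,0,0,0],[0,0,-0.05,0,0,0],[0,0,0,0,0,0],[0,0,0,0,0,0]]'; python3 -c "
from h import *;print(env.sense()['torque'])"
```

```text
t: 10.3
tcp_pos: [0.5374, -0.053, 0.0809]
tcp_rot: [-180.0, 0.0, -154.8]
force: [0.2, -0.2, -2.9]
width: 0.0126
grip_force: 97.9
[-0.00408128 -0.04576763  0.03721386]
```

```bash
cat > q.py <<'E'
from bench import env
s=env.sense();print('TQ',s['torque'].round(3),'F',s['force'].round(1),'yaw',s['tcp_rot'][2].round(1),'t',s['t'])
E
python3 -m inch '[[0,0,0,0,0,-1],[0,0,0,0,0,-1],[0,0,0,0,0,-1]]' |grep tcp_pos; python3 q.py;python3 -m inch '[[0,0,0,0,0,-1],[0,0,0,0,0,-1],[0,0,0,0,0,-1]]'|grep tcp_pos; python3 q.py
```

```text
tcp_pos: [0.5376, -0.0532, 0.0809]
TQ [-0.279 -0.18   0.159] F [ 1.9 -1.9 -2.8] yaw -168.7 t 10.675
tcp_pos: [0.5376, -0.053, 0.081]
TQ [ 0.061 -0.233  0.178] F [ 1.   0.4 -3.6] yaw 177.5 t 11.05
```

```bash
python3 -m inch '[[0,0,0,0,0,-1],[0,0,0,0,0,-1],[0,0,0,0,0,-1]]' |grep tcp_pos; python3 q.py;python3 -m inch '[[0,0,0,0,0,-1],[0,0,0,0,0,-1],[0,0,0,0,0,-0.3],[0,0,0,0,0,0]]'|grep tcp_pos; python3 q.py; python3 -m inch '[[0,0,0,0,0,0]]'; python3 q.py
```

```text
tcp_pos: [0.5377, -0.0528, 0.081]
TQ [ 0.433 -0.505  0.158] F [ 0.6  1.4 -3.2] yaw 163.8 t 11.425
tcp_pos: [0.5377, -0.0528, 0.081]
TQ [ 0.972 -0.798  0.06 ] F [ 2.8  3.1 -2.9] yaw 153.5 t 11.925
t: 12.05
tcp_pos: [0.5377, -0.0528, 0.081]
tcp_rot: [180.0, 0.0, 153.5]
force: [3.1, 3.7, -3.0]
width: 0.0124
grip_force: 98.1
TQ [ 1.059 -0.907  0.05 ] F [ 3.1  3.7 -3. ] yaw 153.5 t 12.05
```

```bash
python3 -m inch '[[0,0,0,0,0,1],[0,0,0.25,0,0,0.1],[0,0,0.3,0,0,0.1],[0,0,0.25,0,0,0],[0,0,0,0,0,0]]' |grep -E "tcp|force"; python3 q.py
python3 -m inch '[[0,0,0,0,0,1],[0,0,0,0,0,1],[0,0,0,0,0,1],[0,0,0,0,0,1],[0,0,0,0,0,1],[0,0,0,0,0,1],[0,0,0,0,0,1]]' |grep tcp
python3 -m inch '[[0,0,0,0,0,1],[0,0,0,0,0,1],[0,0,0,0,0,1],[0,0,0,0,0,1],[0,0,0,0,0,1],[0,0,0,0,0,1],[0,0,0,0,0,1],[0,0,0,0,0,0]]' |grep tcp
python3 -m inch '[[0,0,0,0,0,0],[0,0,-0.1,0,0,0],[0,0,-0.1,0,0,0],[0,0,-0.1,0,0,0],[0,0,-0.1,0,0,0],[0,0,0,0,0,0]]' |grep -E "tcp|force"; python3 q.py
```

```text
tcp_pos: [0.5377, -0.0532, 0.1056]
tcp_rot: [180.0, 0.1, 158.8]
force: [-0.4, 0.2, -2.4]
grip_force: 98.1
TQ [-0.014 -0.007 -0.003] F [-0.4  0.2 -2.4] yaw 158.8 t 12.675
tcp_pos: [0.5371, -0.053, 0.1046]
tcp_rot: [180.0, -0.0, -168.9]
tcp_pos: [0.5371, -0.0531, 0.1046]
tcp_rot: [180.0, -0.0, -137.0]
tcp_pos: [0.5372, -0.053, 0.0925]
tcp_rot: [180.0, -0.0, -137.0]
force: [0.6, -1.2, -3.1]
grip_force: 98.3
TQ [0.038 0.028 0.026] F [ 0.6 -1.2 -3.1] yaw -137.0 t 15.3
```

```bash
python3 -m inch '[[0,0,-0.1,0,0,0],[0,0,-0.1,0,0,0],[0,0,0,0,0,0]]' |grep -E "tcp|force"; python3 q.py
python3 -m inch '[[0,0,-0.1,0,0,0],[0,0,-0.08,0,0,0],[0,0,0,0,0,0]]' |grep -E "tcp|force"; python3 q.py
```

```text
tcp_pos: [0.5374, -0.0531, 0.0866]
tcp_rot: [-180.0, -0.0, -137.0]
force: [0.9, -0.8, -3.2]
grip_force: 98.1
TQ [-0.24  -0.308 -0.02 ] F [ 0.9 -0.8 -3.2] yaw -137.0 t 15.675
tcp_pos: [0.5374, -0.0531, 0.0813]
tcp_rot: [-180.0, -0.0, -137.0]
force: [2.1, -1.2, -4.9]
grip_force: 98.1
TQ [-0.52  -0.404 -0.034] F [ 2.1 -1.2 -4.9] yaw -137.0 t 16.05
```

```bash
python3 -m inch '[[0,0,0,0,0,-1],[0,0,0,0,0,-1],[0,0,0,0,0,-1],[0,0,0,0,0,-1]]' |grep tcp_pos; python3 q.py;python3 -m inch '[[0,0,0,0,0,-1],[0,0,0,0,0,-1],[0,0,0,0,0,-1]]'|grep tcp_pos; python3 q.py; python3 -m inch '[[0,0,0,0,0,-1],[0,0,0,0,0,-1],[0,0,0,0,0,-1]]'|grep tcp_pos; python3 q.py
```

```text
tcp_pos: [0.5375, -0.0533, 0.0815]
TQ [-0.721 -0.455  0.123] F [ 0.9 -3.2 -2.6] yaw -155.4 t 16.55
tcp_pos: [0.5375, -0.0531, 0.0815]
TQ [-0.392 -0.413  0.156] F [ 1.  -0.5 -2.6] yaw -169.2 t 16.925
tcp_pos: [0.5375, -0.0529, 0.0815]
TQ [-0.039 -0.524  0.118] F [ 1.4 -1.3 -2.8] yaw 177.1 t 17.3
```

```bash
python3 -m inch '[[0,0,0,0,0,-1]]' |grep tcp_pos; python3 q.py;python3 -m inch '[[0,0,0,0,0,-1]]'|grep tcp_pos; python3 q.py; python3 -m inch '[[0,0,0,0,0,-0.6]]'|grep tcp_pos; python3 q.py
```

```text
tcp_pos: [0.5376, -0.0528, 0.0815]
TQ [ 0.075 -0.517  0.16 ] F [ 1.5  0.7 -2.8] yaw 172.5 t 17.425
tcp_pos: [0.5376, -0.0528, 0.0815]
TQ [ 0.115 -0.612  0.124] F [ 2.8  0.3 -2.6] yaw 167.9 t 17.55
tcp_pos: [0.5376, -0.0528, 0.0815]
TQ [ 0.201 -0.593  0.091] F [ 3.   0.4 -3.8] yaw 165.2 t 17.675
```

```bash
python3 -m inch '[[0,0,0,0,0,-1]]' |grep tcp_pos; python3 q.py;python3 -m inch '[[0,0,0,0,0,-0.7]]'|grep tcp_pos; python3 q.py; python3 -m inch '[[0,0,0,0,0,-0.7]]'|grep tcp_pos; python3 q.py;python3 -m inch '[[0,0,0,0,0,0]]'|grep tcp_pos; python3 q.py
```

```text
tcp_pos: [0.5376, -0.0527, 0.0815]
TQ [ 0.28  -0.662  0.17 ] F [ 2.6  1.  -2.2] yaw 160.6 t 17.8
tcp_pos: [0.5377, -0.0527, 0.0815]
TQ [ 0.367 -0.642  0.147] F [ 3.4  1.1 -2.3] yaw 157.4 t 17.925
tcp_pos: [0.5377, -0.0526, 0.0815]
TQ [ 0.44  -0.78   0.168] F [ 3.3  1.1 -3.1] yaw 154.2 t 18.05
tcp_pos: [0.5377, -0.0527, 0.0815]
TQ [ 0.587 -0.811  0.066] F [ 3.4  2.3 -2.8] yaw 154.3 t 18.175
```

```bash
python3 -m inch '[[0,0,0,0,0,1],[0,0,0.25,0,0,0.1],[0,0,0.3,0,0,0.1],[0,0,0.25,0,0,0],[0,0,0,0,0,0]]' |grep -E "tcp|force"; python3 q.py
python3 -m inch '[[0,0,0,0,0,1],[0,0,0,0,0,1],[0,0,0,0,0,1],[0,0,0,0,0,1],[0,0,0,0,0,1],[0,0,0,0,0,1],[0,0,0,0,0,1]]' |grep tcp
python3 -m inch '[[0,0,0,0,0,1],[0,0,0,0,0,1],[0,0,0,0,0,1],[0,0,0,0,0,1],[0,0,0,0,0,1],[0,0,0,0,0,1],[0,0,0,0,0,1],[0,0,0,0,0,0]]' |grep tcp
python3 -m inch '[[0,0,0,0,0,0],[0,0,-0.1,0,0,0],[0,0,-0.1,0,0,0],[0,0,-0.1,0,0,0],[0,0,-0.1,0,0,0],[0,0,0,0,0,0]]' |grep -E "tcp|force"; python3 q.py
```

```text
tcp_pos: [0.5377, -0.0531, 0.1062]
tcp_rot: [180.0, 0.1, 159.8]
force: [-0.1, -0.6, -2.1]
grip_force: 98.3
TQ [ 0.023 -0.002 -0.017] F [-0.1 -0.6 -2.1] yaw 159.8 t 18.8
tcp_pos: [0.5371, -0.053, 0.1051]
tcp_rot: [180.0, -0.0, -168.0]
tcp_pos: [0.5371, -0.053, 0.1052]
tcp_rot: [180.0, -0.0, -136.1]
tcp_pos: [0.5372, -0.053, 0.0931]
tcp_rot: [180.0, -0.0, -136.0]
force: [-0.8, 0.2, -2.5]
grip_force: 98.5
TQ [ 0.013 -0.013  0.048] F [-0.8  0.2 -2.5] yaw -136.0 t 21.425
```

```bash
python3 -m inch '[[0,0,-0.1,0,0,0],[0,0,-0.1,0,0,0],[0,0,0,0,0,0]]' |grep -E "tcp|force"; python3 q.py
python3 -m inch '[[0,0,-0.1,0,0,0],[0,0,-0.08,0,0,0],[0,0,0,0,0,0]]' |grep -E "tcp|force"; python3 q.py
```

```text
tcp_pos: [0.5374, -0.0531, 0.0872]
tcp_rot: [-180.0, -0.0, -136.0]
force: [1.2, -1.3, -2.9]
grip_force: 98.3
TQ [-0.293 -0.247  0.01 ] F [ 1.2 -1.3 -2.9] yaw -136.0 t 21.8
tcp_pos: [0.5374, -0.0531, 0.0819]
tcp_rot: [-180.0, -0.0, -136.0]
force: [1.7, -2.2, -5.2]
grip_force: 98.2
TQ [-0.499 -0.416  0.036] F [ 1.7 -2.2 -5.2] yaw -136.0 t 22.175
```

```bash
python3 -m inch '[[0,0,0,0,0,-1],[0,0,0,0,0,-1],[0,0,0,0,0,-1]]' |grep xx; python3 q.py;for i in 1; do python3 -m inch '[[0,0,0,0,0,-0.6]]'|grep xx; python3 q.py; python3 -m inch '[[0,0,0,0,0,-0.6]]'|grep xx; python3 q.py; python3 -m inch '[[0,0,0,0,0,-0.6]]'|grep xx; python3 q.py; done
```

```text
TQ [-0.828 -0.441  0.157] F [ 2.4 -3.8 -1.9] yaw -149.9 t 22.55
TQ [-0.824 -0.424  0.164] F [ 1.5 -4.  -2.6] yaw -152.7 t 22.675
TQ [-0.777 -0.331  0.162] F [ 1.5 -2.4 -1.6] yaw -155.4 t 22.8
TQ [-0.681 -0.439  0.162] F [ 2.3 -2.9 -2.4] yaw -158.1 t 22.925
```

```bash
python3 -m inch '[[0,0,0,0,0,-0.6]]'|grep xx; python3 q.py; python3 -m inch '[[0,0,0,0,0,-0.6]]'|grep xx; python3 q.py; python3 -m inch '[[0,0,0,0,0,-0.6]]'|grep xx; python3 q.py
```

```text
TQ [-0.626 -0.374  0.159] F [ 1.8 -2.7 -1.9] yaw -160.9 t 23.05
TQ [-0.53  -0.368  0.068] F [ 1.2 -2.7 -3. ] yaw -163.6 t 23.175
TQ [-0.479 -0.411  0.137] F [ 2.5 -1.7 -2. ] yaw -166.4 t 23.3
```

```bash
python3 -m inch '[[0,0,0,0,0,-0.6]]'|grep xx; python3 q.py; python3 -m inch '[[0,0,0,0,0,-0.6]]'|grep xx; python3 q.py
```

```text
TQ [-0.408 -0.312  0.088] F [ 1.4 -2.  -2.3] yaw -169.1 t 23.425
TQ [-0.375 -0.373  0.067] F [ 1.3 -1.4 -1.6] yaw -171.9 t 23.55
```

```bash
python3 -m inch '[[0,0,0,0,0,-0.6]]'|grep xx; python3 q.py; python3 -m inch '[[0,0,0,0,0,-0.6]]'|grep xx; python3 q.py
```

```text
TQ [-0.24  -0.435  0.136] F [ 2.1 -0.7 -2.5] yaw -174.6 t 23.675
TQ [-0.229 -0.326  0.137] F [ 1.9 -1.4 -1.9] yaw -177.4 t 23.8
```

```bash
python3 -m inch '[[0,0,0,0,0,-0.6]]'|grep xx; python3 q.py; python3 -m inch '[[0,0,0,0,0,-0.6]]'|grep xx; python3 q.py
```

```text
TQ [-0.128 -0.389  0.191] F [ 2.4 -0.7 -2.2] yaw 179.9 t 23.925
TQ [-0.08  -0.486  0.208] F [ 3.3 -0.5 -2.1] yaw 177.1 t 24.05
```

```bash
python3 -m inch '[[0,0,0,0,0,-0.5]]'|grep xx; python3 q.py; python3 -m inch '[[0,0,0,0,0,0]]'|grep xx; python3 q.py
```

```text
TQ [-0.02  -0.41   0.327] F [ 1.7 -1.3 -2.4] yaw 174.9 t 24.175
TQ [ 0.007 -0.534  0.19 ] F [ 1.9  0.3 -2.5] yaw 175.0 t 24.3
```

```bash
python3 -m inch '[[0,0,0,0,0,-0.5]]'|grep xx; python3 q.py; python3 -m inch '[[0,0,0,0,0,0]]'|grep xx; python3 q.py
```

```text
TQ [ 0.125 -0.517  0.292] F [ 2.6  1.  -2.8] yaw 172.7 t 24.425
TQ [ 0.138 -0.609  0.267] F [ 2.6  0.6 -2.2] yaw 172.7 t 24.55
```

```bash
python3 -m inch '[[0,0,0,0,0,-0.5]]'|grep xx; python3 q.py; python3 -m inch '[[0,0,0,0,0,0]]'|grep xx; python3 q.py; python3 -m inch '[[0,0,0,0,0,0]]'|grep xx; python3 q.py; python3 -m inch '[[0,0,0,0,0,0]]'|grep xx; python3 q.py
```

```text
TQ [ 0.254 -0.655  0.386] F [ 2.9 -0.  -3.2] yaw 170.4 t 24.675
TQ [ 0.27  -0.664  0.287] F [ 2.4  1.4 -1.7] yaw 170.4 t 24.8
TQ [ 0.36  -0.711  0.275] F [ 2.9  1.4 -1.5] yaw 170.4 t 24.925
TQ [ 0.524 -0.764  0.301] F [ 2.7  1.6 -1. ] yaw 170.4 t 25.05
```

```bash
python3 -m inch '[[0,0,0,0,0,-0.4]]'|grep xx; python3 q.py; python3 -m inch '[[0,0,0,0,0,0]]'|grep xx; python3 q.py
```

```text
TQ [ 0.6   -0.841  0.408] F [ 3.2  2.4 -1.2] yaw 168.5 t 25.175
TQ [ 0.605 -0.865  0.289] F [ 3.2  3.8 -0.8] yaw 168.5 t 25.3
```

Firm: torque has climbed from about 0.13 to 0.41 N m while turning, a wind-up of about 0.16. I'll stop here, unload, lift off and carry the key back to open worktop.

```bash
python3 -m inch '[[0,0,0,0,0,0.5],[0,0,0,0,0,0.5],[0,0,0,0,0,0.5],[0,0,0,0,0,0]]'|grep xx; python3 q.py
python3 -m inch '[[0,0,0.2,0,0,0],[0,0,0.3,0,0,0],[0,0,0.4,0,0,0],[0,0,0.7,0,0,0],[0,0,0.8,0,0,0],[0,0,0.9,0,0,0],[0,0,0,0,0,0]]' | grep -E "tcp|force"; python3 q.py
```

```text
TQ [ 0.372 -0.739  0.025] F [ 4.   1.6 -1.2] yaw 175.4 t 25.8
tcp_pos: [0.5383, -0.0532, 0.1831]
tcp_rot: [-180.0, 0.2, 175.4]
force: [-0.2, -0.5, -2.8]
grip_force: 99.9
TQ [ 0.044 -0.007  0.005] F [-0.2 -0.5 -2.8] yaw 175.4 t 26.675
```

```bash
python3 -m inch '[[0.15,-0.87,0,0,0,0.6],[0.15,-0.87,0,0,0,0.6],[0.15,-0.87,0,0,0,0.6],[0.15,-0.87,0,0,0,0.6],[0.15,-0.87,0,0,0,0.6],[0.16,-0.87,0,0,0,0.6],[0.16,-0.9,0,0,0,0.6],[0,0,0,0,0,0]]' | grep tcp
python3 -m inch '[[0,0,-0.9,0,0,0],[0,0,-0.9,0,0,0],[0,0,-0.9,0,0,0],[0,0,-0.8,0,0,0],[0,0,0,0,0,0],[0,0,0,0,0,0]]' | grep -E "tcp|force"; python3 q.py
```

```text
tcp_pos: [0.569, -0.2381, 0.1796]
tcp_rot: [180.0, -0.1, -165.5]
tcp_pos: [0.5697, -0.2364, 0.0768]
tcp_rot: [-180.0, 0.0, -165.4]
force: [-0.3, -0.3, -2.1]
grip_force: 99.8
TQ [-0.011 -0.035  0.066] F [-0.3 -0.3 -2.1] yaw -165.4 t 28.425
```

```bash
python3 -m inch '[[0,0,-0.2,0,0,0],[0,0,-0.2,0,0,0],[0,0,0,0,0,0]]' | grep -E "tcp_pos|force"
python3 -m inch '[[0,0,-0.06,0,0,0],[0,0,-0.04,0,0,0],[0,0,0,0,0,0]]' | grep -E "tcp_pos|force"; python3 q.py
```

```text
tcp_pos: [0.5692, -0.2365, 0.0636]
force: [-0.1, 0.2, -2.4]
grip_force: 99.8
tcp_pos: [0.5694, -0.2366, 0.0609]
force: [-0.1, -1.3, -3.2]
grip_force: 99.8
TQ [-0.03  -0.01  -0.003] F [-0.1 -1.3 -3.2] yaw -165.4 t 29.175
```

```bash
python3 -m inch '[[0,0,-0.04,0,0,0],[0,0,0,0,0,0]]' | grep -E "tcp_pos|force"
python3 -m inch '[[0,0,-0.02,0,0,0],[0,0,0,0,0,0]]' | grep -E "tcp_pos|force"; python3 q.py
```

```text
tcp_pos: [0.5694, -0.2366, 0.0597]
force: [0.1, 0.1, -2.3]
grip_force: 99.8
tcp_pos: [0.5694, -0.2366, 0.0592]
force: [0.2, 0.1, -2.8]
grip_force: 99.8
TQ [ 0.015 -0.065 -0.013] F [ 0.2  0.1 -2.8] yaw -165.4 t 29.675
```

```bash
python3 -m inch '[[0,0,-0.02,0,0,0],[0,0,0,0,0,0]]' | grep -E "tcp_pos|force"
python3 -m inch '[[0,0,-0.02,0,0,0],[0,0,0,0,0,0]]' | grep -E "tcp_pos|force"; python3 q.py
```

```text
tcp_pos: [0.5694, -0.2366, 0.0586]
force: [-0.0, -0.4, -2.4]
grip_force: 99.8
tcp_pos: [0.5694, -0.2366, 0.0579]
force: [0.5, -0.4, -2.7]
grip_force: 99.8
TQ [-0.021  0.025  0.003] F [ 0.5 -0.4 -2.7] yaw -165.4 t 30.175
```

```bash
python3 -m inch '[[0,0,-0.02,0,0,0],[0,0,0,0,0,0]]' | grep -E "tcp_pos|force"
python3 -m inch '[[0,0,-0.02,0,0,0],[0,0,0,0,0,0]]' | grep -E "tcp_pos|force"; python3 q.py
```

```text
tcp_pos: [0.5695, -0.2367, 0.0576]
force: [-1.8, 0.0, 2.6]
grip_force: 100.8
tcp_pos: [0.5697, -0.2368, 0.0576]
force: [-3.6, 1.5, 10.2]
grip_force: 102.1
TQ [0.346 0.975 0.04 ] F [-3.6  1.5 10.2] yaw -165.4 t 30.675
```

Standing on the worktop. Release and rise.

```bash
python3 -m inch '[[0,0,0.02,0,0,0],[0,0,0,0,0,0]]' - 20 | grep -E "tcp_pos|force"
python3 -m inch '[[0,0,0,0,0,0],[0,0,0,0,0,0],[0,0,0,0,0,0],[0,0,0,0,0,0],[0,0,0,0,0,0],[0,0,0,0,0,0],[0,0,0,0,0,0]]' 0.8 | grep -E "width|force"
python3 -m inch '[[0,0,0.3,0,0,0],[0,0,0.6,0,0,0],[0,0,0.9,0,0,0],[0,0,0.9,0,0,0],[0,0,0.9,0,0,0],[0,0,0.9,0,0,0],[0,0,0,0,0,0],[0,0,0,0,0,0]]' | grep -E "tcp_pos|force"
python3 - <<'E'
from h import *
a,P=snap('wrist','w5');b,Q=snap('side','s5');
cv2.imwrite('pics/fin.png',np.vstack([a[60:300,60:480],cv2.resize(b[120:260,160:405],(420,240))]))
E
```

```text
tcp_pos: [0.5696, -0.2366, 0.0576]
force: [-2.0, 0.5, 4.1]
grip_force: 100.7
force: [0.0, 0.2, 0.3]
width: 0.0684
grip_force: 0.0
tcp_pos: [0.5693, -0.2365, 0.1921]
force: [-0.3, 0.5, -0.1]
grip_force: 0.0
```

View pics/fin.png

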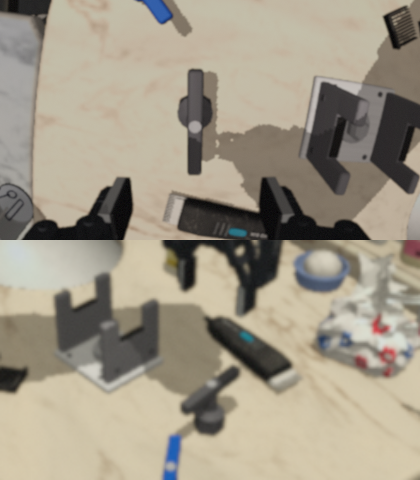

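The picture shows the key standing upright at (195,120), clear of the rest. The gripper is empty and above it, and everything else is where it was.

```bash
python3 -c "
from bench import env
print(env.close_job())"
```

```text
the job is handed in; nothing more can be done
None
```

I tightened the bolt clockwise in three swings until it came up firm (about 0.41 N m, estimated wind-up 0.16), then stood the key upright on the worktop clear of the rest and handed the job in; the other things look undisturbed.

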